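Restock the reagent tray's empty pockets

TASK

The reagent kit tray has two empty pockets. Stand the two spare amber dropper bottles from the table upright in those empty pockets, one in each, fully down on the pocket floor and without dropping them or knocking them over. Leave the bottles already in the tray, and everything else on the table, where they are.

Things in the scene. Friction and masses are not known exactly. Their poses are not given: they have to be found in the camera images.
- tray: kit tray fixed to the table: dark foam in an aluminium rim, 152 (x) x 219 (y) x 38 mm, foam top at 35 mm; two rows (along y) of three round pockets 64 mm apart, 42 mm wide, 25 mm deep, yellow floor 10 mm above the table. Four hold a bottle, two are empty; which ones changes. Origin: centre of its underside, on the table; x points across the two rows, y along them
- pocket_1 (a point): centre of the mouth of tray pocket 1 (x -32, y -64 mm in the tray's frame), at the height of the foam's top, 35 mm above the table and 25 mm above the pocket's floor
- pocket_2 (a point): centre of the mouth of tray pocket 2 (x -32, y 0 mm in the tray's frame), at the height of the foam's top, 35 mm above the table and 25 mm above the pocket's floor
- pocket_3 (a point): centre of the mouth of tray pocket 3 (x -32, y 64 mm in the tray's frame), at the height of the foam's top, 35 mm above the table and 25 mm above the pocket's floor
- pocket_4 (a point): centre of the mouth of tray pocket 4 (x 32, y -64 mm in the tray's frame), at the height of the foam's top, 35 mm above the table and 25 mm above the pocket's floor
- pocket_5 (a point): centre of the mouth of tray pocket 5 (x 32, y 0 mm in the tray's frame), at the height of the foam's top, 35 mm above the table and 25 mm above the pocket's floor
- pocket_6 (a point): centre of the mouth of tray pocket 6 (x 32, y 64 mm in the tray's frame), at the height of the foam's top, 35 mm above the table and 25 mm above the pocket's floor
- bottle_1: amber dropper bottle with a pale ribbed cap; body 30 mm across up to 56 mm, cap 18 mm across above that, 78 mm high in all, about 35 to 57 g, stiff; origin at the centre of its underside, z up; it already stands in one of the tray's pockets, 53 mm of it above the foam
- bottle_2: amber dropper bottle with a pale ribbed cap; body 30 mm across up to 56 mm, cap 18 mm across above that, 78 mm high in all, about 35 to 57 g, stiff; origin at the centre of its underside, z up; it already stands in one of the tray's pockets, 53 mm of it above the foam
- bottle_3: amber dropper bottle with a pale ribbed cap; body 30 mm across up to 56 mm, cap 18 mm across above that, 78 mm high in all, about 35 to 57 g, stiff; origin at the centre of its underside, z up; it already stands in one of the tray's pockets, 53 mm of it above the foam
- bottle_4: amber dropper bottle with a pale ribbed cap; body 30 mm across up to 56 mm, cap 18 mm across above that, 78 mm high in all, about 35 to 57 g, stiff; origin at the centre of its underside, z up; it already stands in one of the tray's pockets, 53 mm of it above the foam
- spare_1: spare: amber dropper bottle with a pale ribbed cap; body 30 mm across up to 56 mm, cap 18 mm across above that, 78 mm high in all, about 35 to 57 g, stiff; origin at the centre of its underside, z up; it stands loose on the table to the right of the tray, same kind as those in the tray
- spare_2: spare: amber dropper bottle with a pale ribbed cap; body 30 mm across up to 56 mm, cap 18 mm across above that, 78 mm high in all, about 35 to 57 g, stiff; origin at the centre of its underside, z up; it stands loose on the table to the right of the tray, same kind as those in the tray
- vial: small white vial with a white ribbed cap, 22 mm across, 46 mm high, standing to the robot's right; a different product, to be left alone; origin at the centre of its underside
- tape: pale yellow roll of tape lying flat, 60 mm across, 48 mm high, beyond the tray; to be left alone; origin at the centre of its underside
Things that resemble listed ones, but are neither listed nor needed, are in the scene too. Leave any red look-alike of the spare_1 alone.

How it is judged (in metres and radians):
At the end, for the whole second after the job is handed in: Every one of the six pockets has a dropper bottle within 12 mm of its centre, and all six bottles stand on the pocket floors (underside less than 15 mm above the tray's underside), within 0.15 rad of upright, the spares at rest (horizontal distance between any of spare_1, spare_2, bottle_1, bottle_2, bottle_3, bottle_4 and pocket_1 below 0.012 m and horizontal distance between any of spare_1, spare_2, bottle_1, bottle_2, bottle_3, bottle_4 and pocket_2 below 0.012 m and horizontal distance between any of spare_1, spare_2, bottle_1, bottle_2, bottle_3, bottle_4 and pocket_3 below 0.012 m and horizontal distance between any of spare_1, spare_2, bottle_1, bottle_2, bottle_3, bottle_4 and pocket_4 below 0.012 m and horizontal distance between any of spare_1, spare_2, bottle_1, bottle_2, bottle_3, bottle_4 and pocket_5 below 0.012 m and horizontal distance between any of spare_1, spare_2, bottle_1, bottle_2, bottle_3, bottle_4 and pocket_6 below 0.012 m and z of each of spare_1, spare_2, bottle_1, bottle_2, bottle_3, bottle_4 in the frame of tray below 0.015 m and angle between each of spare_1, spare_2, bottle_1, bottle_2, bottle_3, bottle_4's own z axis and vertical below 0.15 rad and linear speed of each of spare_1, spare_2 below 0.03 m/s); the robot touches nothing.
It fails at once if a bottle that was already in the tray was moved more than 20 mm or tipped (distance of any of bottle_1, bottle_2, bottle_3, bottle_4 from where it was at the start of the episode above 0.02 m or angle between any of bottle_1, bottle_2, bottle_3, bottle_4's own z axis and vertical above 0.35 rad).
It fails at once if a spare was dropped (free of the fingers and falling faster than 0.6 m/s, about 2 cm of fall) ((contact force between spare_1 and the fingers below 0.05 N and linear speed of spare_1 above 0.6 m/s) or (contact force between spare_2 and the fingers below 0.05 N and linear speed of spare_2 above 0.6 m/s)).
It fails at once if a spare was knocked over (tilted more than about 50 degrees) (angle between any of spare_1, spare_2's own z axis and vertical above 0.9 rad).
It fails at once if the vial or the tape roll was moved more than 30 mm (distance of any of vial, tape from where it was at the start of the episode above 0.03 m).
It also fails if it takes over 53 s, if anything falls off the work surface, if the arm or the gripper's body presses on something with over 40 N, if the wrist force passes 120 N, or if a joint passes its speed limit or range.

ROBOT

A 7-joint arm with a two-finger parallel gripper is mounted at the origin on the work surface; the furniture and walls round the work are solid. World frame = base frame: x ahead of the robot, y to its left, z up, the work surface at z = 0. Lengths are in mm, angles in rad, forces in N, time in s.
With the tool pointing down it reaches from about 400 to 875 mm from the base axis. Payload 4.4 kg.
Tool frame: the origin (TCP) lies at the very end of the fingers, on their centre line; the grasp point (between the pads) lies 19 mm behind it; z points along the fingers, y is the line along which they close (so a half turn about z gives the same grasp; the last joint's range is limited). The gripper opens to 85 mm and grips with 20 to 120 N. Pads are 22 mm wide; open, the fingers measure 114 mm over their backs; the gripper's body (76 mm by 85 mm) begins 54 mm behind the grasp point. The pads swing forward as they close: fully open they stand 13 mm farther back than shut.
Start: joints at [1.197, 0.628, 0.038, 1.517, -0.027, 0.996, -0.02], TCP at [196.954, -619.457, 231.313] pointing down, gripper open.
Joint ranges: [-3.06, 3.06], [-0.37, 2.12], [-1.25, 1.32], [0.18, 2.47], [-1.1, 4.24], [0.23, 1.98], [-2.94, 2.94]. Speed limits (rad/s): [2.57, 2.57, 3.14, 3.14, 3.14, 3.14, 3.14].

INTERFACE

Orientations are given as [roll, pitch, yaw] about the fixed x, y, z axes, in that order (R = Rz(yaw) Ry(pitch) Rx(roll)).
In Python, from cell import read_state, get_image, camera_params, finish_job gives the robot as it stands.
- The arm moves only by the tool arm_command, never from a script. Its argument "deltas" is a list of rows, each an object of numbers: "dx", "dy", "dz": the shift along the world's x, y, z in m; "yaw": the turn about the world's z in degrees; "jaw": the opening, from 0 (shut) to 1 (fully open). A call has 1 to 20 rows; each row is the pose to reach, as a shift and turn from the pose commanded when the call began; what a row does not reach only later rows make up. A row lasts 1/10 s, in which the tool goes at most 50 mm and 8.59 degrees, less where a joint would pass 70% of its speed; a pose out of reach is approached as far as the arm can. A call with a gripper value outside its range is refused whole. The fingers move at their own pace and stop on an object; the grip force is fixed at half the most. Time passes only in rows, so rows that repeat a pose let the fingers close. It gives the time, the measured TCP pose, the force, the opening and the grip force at its end, in the units of the state.
- read_state(): the state, without advancing time (a new reading comes with each control period).
- get_image(name): name is "scene" or "top" or "wrist"; returns (picture, depth): 400x640x3 uint8, red, green, blue; 400x640 float32, mm along the optical axis (not along the pixel's ray), 0 where there is no reading.
- camera_params(name): a dict with "camera_matrix" (3x3 intrinsics, pixels), "extrinsics" (4x4, takes a point from camera to world coordinates). Camera axes: x right, y down, z forward; pixel columns grow to the right and rows downward; lengths in mm; the calibration is good to about 2 mm. A picture is of the moment at which its call begins: read the wrist's pose just before it. camera_params takes no time and is no camera call; for the wrist camera it gives the pose at the moment of the call.
- finish_job(): hands the job in; it is judged then, once.
The state is a dict: "clock": time; "qpos": joint angles; "qd": joint speeds; "tau": joint torques, N m; "eef_pos": TCP position; "tool_rot": TCP orientation; "force": force on the tool from outside, world axes, zero at the start; "torque": the same for the moment, N m; "width": finger opening in mm; "gripper_force": force on a finger pad.
Only numpy, scipy, OpenCV 4.12 (cv2) and the standard library are available. Lean on these libraries where they do the work, as an engineer would, in place of code of your own. Each camera call takes 0.05 s, during which the arm holds its last target. There are 200 camera calls.

## Working session

There is one attempt and no reset: what is moved stays moved. The work goes in short steps, Python scripts to look and compute and a tool call to move; the robot and the scene stay as the last step left them, time stands still between calls to the robot, and variables do not carry over. Pictures are saved under pics/ and viewed, at most 10 in all, crops included, and the job is handed in when it is done.

Besides the shell and the picture viewer there is one more tool, called after "Call:" in YAML: its name, and indented under it one key for each argument. arm_command: Moves the arm, as the interface text tells. Its arguments: {"type":"object","properties":{"deltas":{"type":"array"}},"required":["deltas"]}

```bash
mkdir -p pics
cat > h.py <<'E'
import numpy as np, cv2
from cell import *
def world(cam,d,u,v,P=None):
    P=P or camera_params(cam);K=np.array(P["camera_matrix"]);T=np.array(P["extrinsics"])
    z=d[v,u]; p=np.stack([(u-K[0,2])/K[0,0]*z,(v-K[1,2])/K[1,1]*z,z,np.ones_like(z)],-1)
    return (p@T.T)[...,:3]
E
python3 - <<'E'
from h import *
for c in("top","scene"):
    im,d=get_image(c);cv2.imwrite(f"pics/{c}0.png",im[...,::-1]);np.save(f"{c}0.npy",d)
    print(np.round(camera_params(c)["extrinsics"],3).tolist())
s=read_state();print(s)
E
```

```text
[[0.029, -0.996, 0.081, 435.086], [-0.999, -0.031, -0.02, -98.488], [0.022, -0.08, -0.997, 987.834], [0.0, 0.0, 0.0, 1.0]]
[[0.862, -0.379, 0.335, 230.378], [-0.506, -0.644, 0.573, -576.344], [-0.002, -0.664, -0.748, 701.109], [0.0, 0.0, 0.0, 1.0]]
{'clock': 0.1, 'qpos': array([ 1.19723655,  0.62927516,  0.03844481,  1.51824562, -0.02702762,
        0.99629535, -0.02002088]), 'qd': array([-0.00114508, -0.00319422, -0.00020604, -0.00131226, -0.00033474,
       -0.00096775, -0.00207376]), 'tau': array([ 2.36043408e-03, -5.64540017e+01,  1.23033531e+00, -1.93975550e+01,
        1.12803260e-02,  5.38314504e-03,  3.35891229e-05]), 'eef_pos': array([ 196.77193669, -618.92466389,  230.47424128]), 'tool_rot': array([-3.13988673e+00, -5.26323081e-06,  3.07724330e-01]), 'force': array([-0.9020399 ,  0.7078218 , -0.17246461]), 'torque': array([-0.04530599,  0.01459184,  0.02910589]), 'gripper_force': 0.0, 'width': 85.50394195829547}
```

View pics/top0.png

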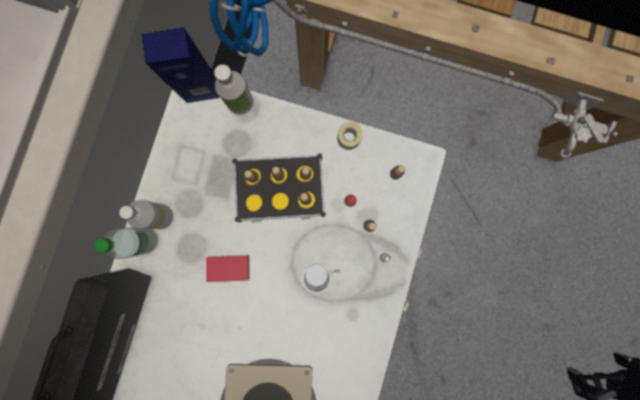

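View pics/scene0.png

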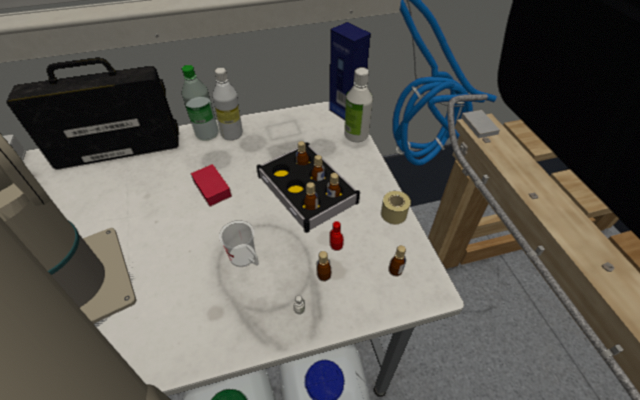

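The top view shows the empty pockets (yellow) at about (254,203) and (280,201). The bottle-like candidates outside the tray are the brown ones at (370,225) and (398,171), a red one at (351,201) and a white vial at (385,258). The two brown ones with pale caps fit the spares, and I'll confirm that in a crop while I measure.

Run:
```python
from h import *
im=cv2.imread("pics/top0.png");d=np.load("top0.npy")
c=cv2.resize(im[120:270,225:425],None,fx=4,fy=4,interpolation=cv2.INTER_CUBIC);cv2.imwrite("pics/crop0.png",c)
# bottles: points with z 60..100 clustered
v,u=np.mgrid[120:280,225:425];v=v.ravel();u=u.ravel()
w=world("top",d,u,v)
np.save("w.npy",w)
m=((w[:,2]>32)&(w[:,2]<110)).reshape(160,200).astype(np.uint8)
m2=((w[:,2]>62)&(w[:,2]<110)).reshape(160,200).astype(np.uint8)
for n,mm in(("low",m),("cap",m2)):
    k,l,st,ce=cv2.connectedComponentsWithStats(mm)
    for i in range(1,k):
        if st[i,4]<6: continue
        p=w[l.ravel()==i];print(n,st[i,4],np.round(ce[i]+[225,120],1),np.round(p.mean(0),1),np.round(p.min(0)),np.round(p.max(0)))
for q in[(254,203),(280,201),(330,260),(240,250),(400,200)]:print(q,world("top",d,*map(np.array,q)))
```

```text
low 402 [350. 134.] [ 660.2 -177.4   47.1] [ 631. -207.   32.] [ 690. -148.   53.]
low 4454 [279.2 186.3] [528.9 -11.   38.6] [ 443. -123.   32.] [613. 105.  92.]
low 124 [398.3 170.8] [ 573.1 -294.    55.9] [ 561. -312.   32.] [ 590. -283.   81.]
low 106 [350.6 199.8] [ 500.3 -181.8   55.6] [ 489. -197.   32.] [ 516. -170.   82.]
low 106 [369.8 225.1] [ 442.2 -228.2   56.5] [ 430. -243.   32.] [ 457. -217.   81.]
low 6 [226.5 257.5] [355.7 107.8  33. ] [352. 104.  32.] [359. 111.  35.]
low 274 [237.1 267.6] [332.7  81.7  33.4] [306.  57.  32.] [361. 111.  37.]
low 31 [386.1 258.1] [ 365.5 -270.5   43. ] [ 358. -277.   32.] [ 371. -265.   49.]
low 144 [320.8 271.1] [ 333.9 -116.3   71.1] [ 311. -161.   33.] [351. -74.  81.]
cap 52 [400.4 168.8] [ 575.1 -294.6   75.6] [ 567. -303.   63.] [ 584. -288.   81.]
cap 61 [276.1 170.7] [560.1  -6.7  83.5] [552. -15.  63.] [568.   3.  92.]
cap 56 [305.5 170.9] [561.8 -74.1  84. ] [554. -82.  63.] [570. -65.  92.]
cap 58 [248.8 173.9] [550.8  55.3  83.2] [543.  48.  63.] [560.  64.  91.]
cap 51 [304.3 196.5] [502.8 -73.3  85.1] [495. -81.  64.] [511. -66.  90.]
cap 44 [351.9 199.2] [ 500.5 -183.    77.2] [ 494. -190.   62.] [ 508. -175.   82.]
cap 47 [372.  225.6] [ 441.1 -230.5   77. ] [ 433. -238.   66.] [ 449. -223.   81.]
cap 124 [320.  270.7] [ 335.4 -114.3   75.2] [ 316. -158.   62.] [351. -74.  81.]
(254, 203) [488.33751715  51.66303435  11.75632797]
(280, 201) [495.28656243 -11.74202408  10.32510396]
(330, 260) [ 354.07101512 -139.32572588    3.050551  ]
(240, 250) [372.33220753  82.33457395   2.64344446]
(400, 200) [ 507.50940854 -310.78921021    0.93776029]
```

View pics/crop0.png

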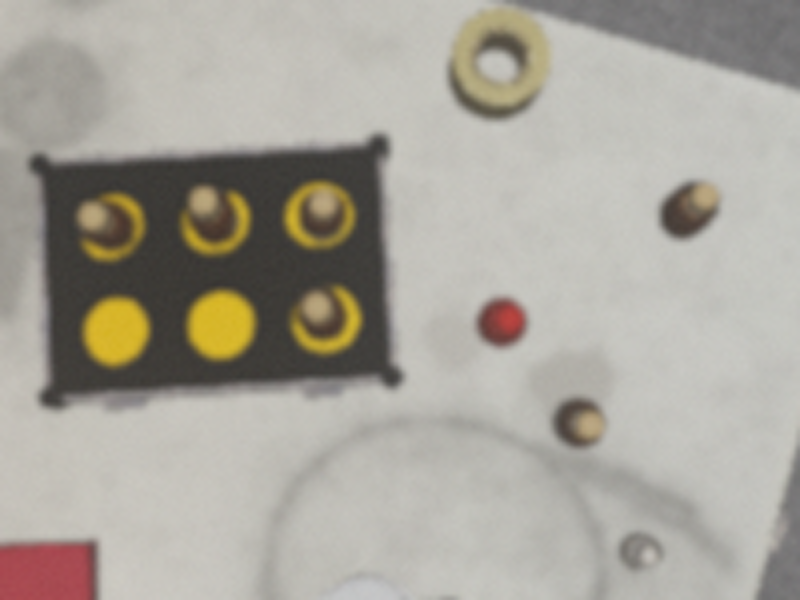

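The crop confirms it. The amber bottles with pale caps at crop (690,210) and (580,422) are the spares, the one at (502,322) is all red and the vial is at (640,550). The tray's corner bolts are at crop (40,163), (380,147), (392,377) and (52,398). I'll fit the tray pose from those.

Run:
```python
from h import *
P=camera_params("top");K=np.array(P["camera_matrix"]);T=np.array(P["extrinsics"])
def ray(u,v,z):
    r=T[:3,:3]@np.linalg.inv(K)@[u,v,1];o=T[:3,3];return (o+r*(z-o[2])/r[2])[:2]
c=np.array([(40,163),(380,147),(392,377),(52,398)])/4-.375+[225,120]
W=np.array([ray(*q,38) for q in c]);print(W.round(1),"centre",W.mean(0).round(1))
ydir=(W[0]-W[1]+W[3]-W[2]);ydir/=np.linalg.norm(ydir);xdir=np.array([ydir[1],-ydir[0]])
print("tray yaw",np.degrees(np.arctan2(-ydir[0],ydir[1])))
for n,a,b in(("L",-32,64),("M",-32,0)):print(n,(W.mean(0)+a*xdir+b*ydir).round(1))
im=cv2.imread("pics/top0.png").astype(int);b,g,r=im[...,0],im[...,1],im[...,2]
m=((r>150)&(g>120)&(b<90));m[:150]=0;m[225:]=0;m[:,:235]=0;m[:,330:]=0
k,l,st,ce=cv2.connectedComponentsWithStats(m.astype(np.uint8))
for i in range(1,k):
    if st[i,4]>150:print("yellow",ce[i],st[i],ray(*ce[i],10).round(1),ray(*ce[i],35).round(1))
d=np.load("top0.npy");v,u=[a.ravel() for a in np.mgrid[120:280,225:425]];w=world("top",d,u,v)
for c0 in[(575,-295),(441,-230)]:
    s=w[(np.hypot(*(w[:,:2]-c0).T)<25)&(w[:,2]>76)];q=(s[:,:2].min(0)+s[:,:2].max(0))/2;print(c0,len(s),s.mean(0).round(1),q.round(1))
# scene cam
P=camera_params("scene");d=np.load("scene0.npy");v,u=[a.ravel() for a in np.mgrid[100:350,200:450]];w=world("scene",d,u,v)
for c0 in[(575,-295),(441,-230)]:
    s=w[(np.hypot(*(w[:,:2]-c0).T)<25)&(w[:,2]>76.5)];print("scene",len(s),s.mean(0).round(1),((s[:,:2].min(0)+s[:,:2].max(0))/2).round(1))
```

```text
[[ 588.3   98.5]
 [ 604.7 -105.9]
 [ 465.8 -117.2]
 [ 447.3   84.8]] centre [526.5  -9.9]
tray yaw 4.921865391830321
L [489.2  51.1]
M [494.6 -12.7]
yellow [279.73557692 200.78846154] [272 193  16  17 208] [495.8 -11. ] [494.3 -13.3]
yellow [253.525 202.33 ] [246 195  16  16 200] [490.   53.2] [488.6  49.3]
(575, -295) 33 [ 574.4 -295.8   78.1] [ 574.2 -295.7]
(441, -230) 36 [ 440.7 -230.7   78.1] [ 441.2 -230.5]
scene 37 [ 573.7 -294.6   77.6] [ 573.8 -294.4]
scene 40 [ 439.2 -229.9   77.7] [ 438.4 -230.5]
```

Call:
arm_command:
  deltas:
    - {"dx":0.01,"dy":0.016,"dz":0,"yaw":-1,"jaw":1}
    - {"dx":0.03,"dy":0.048,"dz":0,"yaw":-2,"jaw":1}
    - {"dx":0.05,"dy":0.08,"dz":-0.005,"yaw":-4,"jaw":1}
    - {"dx":0.07,"dy":0.112,"dz":-0.01,"yaw":-5,"jaw":1}
    - {"dx":0.09,"dy":0.144,"dz":-0.015,"yaw":-6,"jaw":1}
    - {"dx":0.11,"dy":0.176,"dz":-0.025,"yaw":-7,"jaw":1}
    - {"dx":0.13,"dy":0.208,"dz":-0.035,"yaw":-8,"jaw":1}
    - {"dx":0.15,"dy":0.24,"dz":-0.045,"yaw":-9,"jaw":1}
    - {"dx":0.17,"dy":0.272,"dz":-0.055,"yaw":-10,"jaw":1}
    - {"dx":0.19,"dy":0.304,"dz":-0.06,"yaw":-11,"jaw":1}
    - {"dx":0.21,"dy":0.336,"dz":-0.07,"yaw":-12,"jaw":1}
    - {"dx":0.23,"dy":0.368,"dz":-0.08,"yaw":-12.7,"jaw":1}
    - {"dx":0.24,"dy":0.384,"dz":-0.081,"yaw":-12.7,"jaw":1}
    - {"dx":0.2433,"dy":0.3892,"dz":-0.081,"yaw":-12.7,"jaw":1}
    - {"dx":0.2433,"dy":0.3892,"dz":-0.081,"yaw":-12.7,"jaw":1}
    - {"dx":0.2433,"dy":0.3892,"dz":-0.081,"yaw":-12.7,"jaw":1}

```text
clock: 1.7
eef_pos: [439.6, -231.7, 150.5]
tool_rot: [3.141, 0.0, 0.084]
force: [-0.5, -0.6, -0.3]
width: 85.3
gripper_force: 0.0
```

Run:
```python
from h import *
s=read_state();P=camera_params("wrist");im,d=get_image("wrist");cv2.imwrite("pics/w1.png",im[...,::-1])
print(s["clock"],s["eef_pos"],s["tool_rot"],s["qpos"].round(2))
v,u=[a.ravel() for a in np.mgrid[0:400,0:640]];w=world("wrist",d,u,v,P)
q=w[(np.hypot(*(w[:,:2]-[440,-230]).T)<25)&(w[:,2]>72)&(w[:,2]<90)&(d.ravel()>0)]
print(len(q),q.mean(0) if len(q) else 0,q.min(0),q.max(0))
```

```text
1.7 [ 439.56114318 -231.7295273   150.47858922] [3.14060938e+00 2.47802523e-04 8.42752561e-02] [ 0.36  0.53  0.1   2.02 -0.09  0.59 -0.97]
372 [ 443.35033617 -230.86097186   77.54803041] [ 434.1945551  -239.42054409   72.07074165] [ 450.98773009 -222.30522523   80.47732721]
```

View pics/w1.png

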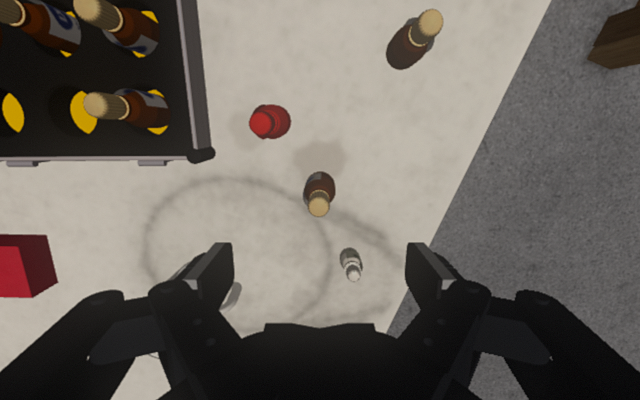

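The wrist view shows the spare at (318,195), centred between the fingers, with the vial at (350,262) and the red bottle at (268,122) both clear. Next I descend and grip.

Call:
arm_command:
  deltas:
    - {"dx":0.001,"dy":-0.0005,"dz":-0.02,"yaw":0,"jaw":1}
    - {"dx":0.001,"dy":-0.0005,"dz":-0.045,"yaw":0,"jaw":1}
    - {"dx":0.001,"dy":-0.0005,"dz":-0.07,"yaw":0,"jaw":1}
    - {"dx":0.001,"dy":-0.0005,"dz":-0.09,"yaw":0,"jaw":1}
    - {"dx":0.001,"dy":-0.0005,"dz":-0.11,"yaw":0,"jaw":1}
    - {"dx":0.001,"dy":-0.0005,"dz":-0.122,"yaw":0,"jaw":1}
    - {"dx":0.001,"dy":-0.0005,"dz":-0.122,"yaw":0,"jaw":1}
    - {"dx":0.001,"dy":-0.0005,"dz":-0.122,"yaw":0,"jaw":0.6}
    - {"dx":0.001,"dy":-0.0005,"dz":-0.122,"yaw":0,"jaw":0.4}
    - {"dx":0.001,"dy":-0.0005,"dz":-0.122,"yaw":0,"jaw":0.2}
    - {"dx":0.001,"dy":-0.0005,"dz":-0.122,"yaw":0,"jaw":0.1}
    - {"dx":0.001,"dy":-0.0005,"dz":-0.122,"yaw":0,"jaw":0.1}
    - {"dx":0.001,"dy":-0.0005,"dz":-0.122,"yaw":0,"jaw":0.1}
    - {"dx":0.001,"dy":-0.0005,"dz":-0.122,"yaw":0,"jaw":0.1}
    - {"dx":0.001,"dy":-0.0005,"dz":-0.122,"yaw":0,"jaw":0.1}

```text
clock: 3.25
eef_pos: [441.9, -231.1, 29.3]
tool_rot: [3.141, -0.002, 0.086]
force: [-1.2, -1.0, 6.4]
width: 23.9
gripper_force: 56.7
```

The width of 24 mm is less than the 30 mm body, so I'll look at the grip.

Run:
```python
from h import *
s=read_state();print(s["width"],s["gripper_force"],s["force"])
im,d=get_image("wrist");a=im[100:400,120:520]
im2,d2=get_image("scene");b=im2[215:305,270:390]
o=np.vstack([cv2.resize(a[...,::-1],(400,300)),cv2.resize(b[...,::-1],(400,300),interpolation=cv2.INTER_CUBIC)])
cv2.imwrite("pics/g1.png",cv2.resize(o,(400,600)))
```

```text
23.928985280382044 56.72452349956302 [-1.20871585 -1.00459738  6.43430319]
```

View pics/g1.png

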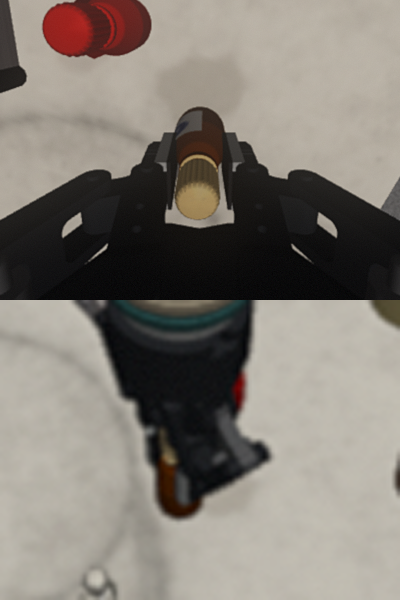

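Call:
arm_command:
  deltas:
    - {"dx":0,"dy":0,"dz":0,"jaw":0.4}
    - {"dx":0,"dy":0,"dz":0,"jaw":0.6}
    - {"dx":0,"dy":0,"dz":0,"jaw":0.6}
    - {"dx":0,"dy":0,"dz":-0.004,"jaw":0.6}
    - {"dx":0,"dy":0,"dz":-0.008,"jaw":0.6}
    - {"dx":0,"dy":0,"dz":-0.008,"jaw":0.6}
    - {"dx":0,"dy":0,"dz":-0.008,"jaw":0.4}
    - {"dx":0,"dy":0,"dz":-0.008,"jaw":0.2}
    - {"dx":0,"dy":0,"dz":-0.008,"jaw":0.1}
    - {"dx":0,"dy":0,"dz":-0.008,"jaw":0.1}
    - {"dx":0,"dy":0,"dz":-0.008,"jaw":0.1}
    - {"dx":0,"dy":0,"dz":-0.008,"jaw":0.1}

```text
invalid input at $.deltas[0]: expected keys dx, dy, dz, yaw, jaw
```

Call:
arm_command:
  deltas:
    - {"dx":0,"dy":0,"dz":0,"yaw":0,"jaw":0.4}
    - {"dx":0,"dy":0,"dz":0,"yaw":0,"jaw":0.6}
    - {"dx":0,"dy":0,"dz":0,"yaw":0,"jaw":0.6}
    - {"dx":0,"dy":0,"dz":-0.004,"yaw":0,"jaw":0.6}
    - {"dx":0,"dy":0,"dz":-0.008,"yaw":0,"jaw":0.6}
    - {"dx":0,"dy":0,"dz":-0.008,"yaw":0,"jaw":0.6}
    - {"dx":0,"dy":0,"dz":-0.008,"yaw":0,"jaw":0.4}
    - {"dx":0,"dy":0,"dz":-0.008,"yaw":0,"jaw":0.2}
    - {"dx":0,"dy":0,"dz":-0.008,"yaw":0,"jaw":0.1}
    - {"dx":0,"dy":0,"dz":-0.008,"yaw":0,"jaw":0.1}
    - {"dx":0,"dy":0,"dz":-0.008,"yaw":0,"jaw":0.1}
    - {"dx":0,"dy":0,"dz":-0.008,"yaw":0,"jaw":0.1}

```text
clock: 4.55
eef_pos: [441.2, -230.7, 20.5]
tool_rot: [-3.141, -0.0, 0.086]
force: [-1.1, 0.6, 6.0]
width: 26.6
gripper_force: 59.2
```

Run:
```python
from h import *
im,d=get_image("scene");v,u=[a.ravel() for a in np.mgrid[150:330,230:430]];w=world("scene",d,u,v)
im2=im[150:330,230:430].reshape(-1,3).astype(int)
m=(np.abs(w[:,0]-441)<30)&(np.abs(w[:,1]+231)<70)&(w[:,2]>6)&(w[:,2]<110)
for z in range(6,80,4):
    k=m&(w[:,2]>=z)&(w[:,2]<z+4)
    dark=k&(im2.max(1)<75)&((im2[:,0]-im2[:,2])<25);br=k&((im2[:,0]-im2[:,2])>=25)
    f=lambda q:(q.sum(),w[q].min(0)[:2].round(),w[q].max(0)[:2].round()) if q.any() else 0
    print(z,"dark",f(dark),"brown",f(br))
c=cv2.resize(im[215:305,270:390],(800,600),interpolation=cv2.INTER_CUBIC);cv2.imwrite("pics/g2.png",c[...,::-1])
```

```text
6 dark (np.int64(3), array([ 430., -243.]), array([ 435., -240.])) brown (np.int64(3), array([ 432., -243.]), array([ 437., -240.]))
10 dark (np.int64(1), array([ 426., -234.]), array([ 426., -234.])) brown (np.int64(5), array([ 427., -240.]), array([ 430., -236.]))
14 dark (np.int64(1), array([ 426., -231.]), array([ 426., -231.])) brown (np.int64(6), array([ 426., -241.]), array([ 431., -233.]))
18 dark (np.int64(3), array([ 426., -249.]), array([ 435., -231.])) brown (np.int64(3), array([ 426., -239.]), array([ 430., -234.]))
22 dark (np.int64(2), array([ 426., -244.]), array([ 429., -231.])) brown (np.int64(4), array([ 426., -239.]), array([ 430., -234.]))
26 dark (np.int64(10), array([ 426., -252.]), array([ 434., -215.])) brown (np.int64(6), array([ 426., -237.]), array([ 431., -233.]))
30 dark (np.int64(15), array([ 427., -256.]), array([ 441., -216.])) brown (np.int64(5), array([ 427., -240.]), array([ 431., -233.]))
34 dark (np.int64(15), array([ 428., -256.]), array([ 438., -215.])) brown (np.int64(13), array([ 427., -236.]), array([ 432., -222.]))
38 dark (np.int64(13), ar
[... 527 characters left out ...]
.int64(10), array([ 427., -253.]), array([ 435., -214.])) brown (np.int64(6), array([ 430., -243.]), array([ 433., -229.]))
58 dark (np.int64(5), array([ 429., -252.]), array([ 436., -214.])) brown 0
62 dark (np.int64(10), array([ 426., -257.]), array([ 436., -212.])) brown (np.int64(1), array([ 429., -245.]), array([ 429., -245.]))
66 dark (np.int64(24), array([ 425., -272.]), array([ 443., -210.])) brown (np.int64(1), array([ 429., -245.]), array([ 429., -245.]))
70 dark (np.int64(52), array([ 423., -271.]), array([ 449., -189.])) brown 0
74 dark (np.int64(32), array([ 424., -276.]), array([ 449., -189.])) brown 0
78 dark (np.int64(17), array([ 423., -276.]), array([ 450., -190.])) brown 0
```

View pics/g2.png

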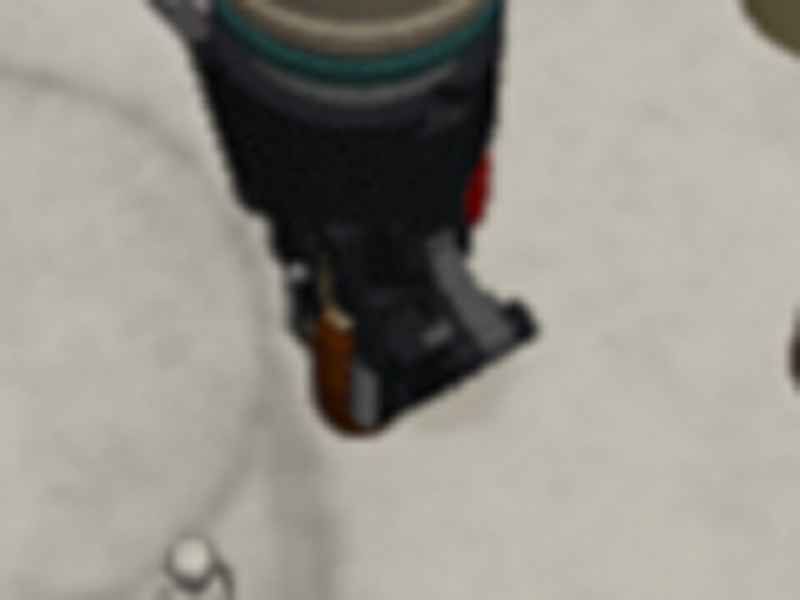

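The tips sit about 4 mm above the nominal TCP and the pads cover the body, with a 59 N grip, so the grip is sound. I'll lift and carry the bottle to the left empty pocket.

Call:
arm_command:
  deltas:
    - {"dx":0,"dy":0,"dz":0.01,"yaw":0,"jaw":0.1}
    - {"dx":0,"dy":0,"dz":0.03,"yaw":0,"jaw":0.1}
    - {"dx":0,"dy":0,"dz":0.06,"yaw":0,"jaw":0.1}
    - {"dx":0,"dy":0,"dz":0.09,"yaw":0,"jaw":0.1}
    - {"dx":0,"dy":0.005,"dz":0.12,"yaw":0,"jaw":0.1}
    - {"dx":0.004,"dy":0.025,"dz":0.13,"yaw":0,"jaw":0.1}
    - {"dx":0.009,"dy":0.055,"dz":0.13,"yaw":0,"jaw":0.1}
    - {"dx":0.014,"dy":0.085,"dz":0.13,"yaw":0,"jaw":0.1}
    - {"dx":0.019,"dy":0.115,"dz":0.13,"yaw":0,"jaw":0.1}
    - {"dx":0.024,"dy":0.145,"dz":0.13,"yaw":0,"jaw":0.1}
    - {"dx":0.03,"dy":0.175,"dz":0.13,"yaw":0,"jaw":0.1}
    - {"dx":0.035,"dy":0.205,"dz":0.13,"yaw":0,"jaw":0.1}
    - {"dx":0.04,"dy":0.235,"dz":0.13,"yaw":0,"jaw":0.1}
    - {"dx":0.044,"dy":0.26,"dz":0.13,"yaw":0,"jaw":0.1}
    - {"dx":0.047,"dy":0.275,"dz":0.13,"yaw":0,"jaw":0.1}
    - {"dx":0.048,"dy":0.282,"dz":0.13,"yaw":0,"jaw":0.1}
    - {"dx":0.048,"dy":0.282,"dz":0.13,"yaw":0,"jaw":0.1}
    - {"dx":0.048,"dy":0.282,"dz":0.13,"yaw":0,"jaw":0.1}

```text
clock: 6.4
eef_pos: [489.1, 50.1, 150.4]
tool_rot: [3.141, 0.0, 0.085]
force: [-0.3, 0.3, 0.2]
width: 26.3
gripper_force: 59.2
```

Run:
```python
from h import *
P=camera_params("wrist");im,d=get_image("wrist");c=im[0:400,40:600];cv2.imwrite("pics/w2.png",c[...,::-1])
v,u=[a.ravel() for a in np.mgrid[0:400,0:640]];w=world("wrist",d,u,v,P);r=im.reshape(-1,3).astype(int)
m=(r[:,0]>150)&(r[:,1]>120)&(r[:,2]<70)&(w[:,2]<25)&(d.ravel()>0)
k,l,st,ce=cv2.connectedComponentsWithStats(m.reshape(400,640).astype(np.uint8))
for i in range(1,k):
    if st[i,4]>150:q=w[l.ravel()==i];print(st[i],q.min(0).round(1),q.max(0).round(1),q.mean(0).round(1))
b=w[(np.hypot(*(w[:,:2]-[489,51]).T)<25)&(w[:,2]>198)&(w[:,2]<215)&(r[:,0]>80)];print(len(b),b.mean(0) if len(b) else 0)
print(read_state()["eef_pos"])
```

```text
[295 100  44  46 486] [534.6  37.6   8.4] [575.8  78.6  17.8] [558.2  57.1  10.8]
[367 100  33  45 336] [540.5 -22.    8.6] [581.5  10.9  23.4] [558.4  -0.7  10.7]
[ 364  171   38   37 1078] [476.8 -32.3   8.8] [515.2   5.1  13.9] [495.6 -13.6  10.6]
[ 297  172   41   37 1176] [471.   32.    8.5] [508.7  72.9  15.3] [490.1  52.3  10.7]
1955 [493.83252355  51.40521917 206.05970937]
[489.03932029  49.86972756 150.40567214]
```

View pics/w2.png

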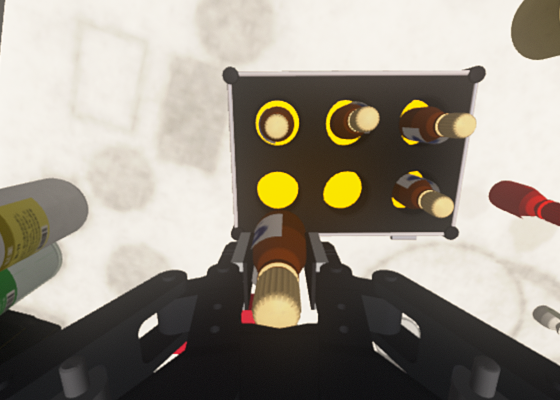

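The bottle is held upright and the empty pockets show at (277,190) and (342,189) in the crop. Next I lower it and release slowly.

Call:
arm_command:
  deltas:
    - {"dx":0.001,"dy":0.0015,"dz":-0.015,"yaw":0,"jaw":0.1}
    - {"dx":0.001,"dy":0.0015,"dz":-0.035,"yaw":0,"jaw":0.1}
    - {"dx":0.001,"dy":0.0015,"dz":-0.055,"yaw":0,"jaw":0.1}
    - {"dx":0.001,"dy":0.0015,"dz":-0.07,"yaw":0,"jaw":0.1}
    - {"dx":0.001,"dy":0.0015,"dz":-0.082,"yaw":0,"jaw":0.1}
    - {"dx":0.001,"dy":0.0015,"dz":-0.092,"yaw":0,"jaw":0.1}
    - {"dx":0.001,"dy":0.0015,"dz":-0.1,"yaw":0,"jaw":0.1}
    - {"dx":0.001,"dy":0.0015,"dz":-0.106,"yaw":0,"jaw":0.1}
    - {"dx":0.001,"dy":0.0015,"dz":-0.111,"yaw":0,"jaw":0.1}
    - {"dx":0.001,"dy":0.0015,"dz":-0.115,"yaw":0,"jaw":0.1}
    - {"dx":0.001,"dy":0.0015,"dz":-0.117,"yaw":0,"jaw":0.1}
    - {"dx":0.001,"dy":0.0015,"dz":-0.117,"yaw":0,"jaw":0.1}
    - {"dx":0.001,"dy":0.0015,"dz":-0.117,"yaw":0,"jaw":0.1}

```text
clock: 7.75
eef_pos: [490.6, 52.6, 34.0]
tool_rot: [3.142, -0.001, 0.086]
force: [-0.7, -1.4, 6.1]
width: 26.4
gripper_force: 67.3
```

Call:
arm_command:
  deltas:
    - {"dx":0,"dy":0,"dz":0,"yaw":0,"jaw":0.3}
    - {"dx":0,"dy":0,"dz":0,"yaw":0,"jaw":0.4}
    - {"dx":0,"dy":0,"dz":0,"yaw":0,"jaw":0.5}
    - {"dx":0,"dy":0,"dz":0,"yaw":0,"jaw":0.6}
    - {"dx":0,"dy":0,"dz":0,"yaw":0,"jaw":0.6}
    - {"dx":0,"dy":0,"dz":0,"yaw":0,"jaw":0.6}
    - {"dx":0,"dy":0,"dz":0.01,"yaw":0,"jaw":0.6}
    - {"dx":0,"dy":0,"dz":0.03,"yaw":0,"jaw":0.6}
    - {"dx":0,"dy":0,"dz":0.055,"yaw":0,"jaw":0.6}
    - {"dx":0,"dy":0,"dz":0.085,"yaw":0,"jaw":0.6}
    - {"dx":0,"dy":0,"dz":0.117,"yaw":0,"jaw":0.6}
    - {"dx":0,"dy":0,"dz":0.117,"yaw":0,"jaw":0.6}

```text
clock: 8.95
eef_pos: [493.0, 53.0, 154.4]
tool_rot: [-3.141, -0.008, 0.086]
force: [0.6, -0.1, -1.1]
width: 51.6
gripper_force: 0.0
```

Run:
```python
from h import *
P=camera_params("wrist");im,d=get_image("wrist");cv2.imwrite("pics/w3.png",im[:, 40:600,::-1])
v,u=[a.ravel() for a in np.mgrid[0:400,0:640]]
w=world("wrist",d,u,v,P)
for c in[(490,52),(558,-7),(550,55)]:
    q=w[(np.hypot(*(w[:,:2]-c).T)<22)&(w[:,2]>70)&(w[:,2]<98)&(d.ravel()>0)];t=q[q[:,2]>np.percentile(q[:,2],90)-4] if len(q) else q
    print(c,len(q),t.mean(0).round(1) if len(q) else 0, np.percentile(q[:,2],98) if len(q) else 0)
```

```text
(490, 52) 476 [492.6  53.   87.9] 89.44946555546578
(558, -7) 575 [563.5  -4.4  87.8] 89.30196903500635
(550, 55) 446 [553.   57.6  88. ] 89.53781977591103
```

View pics/w3.png

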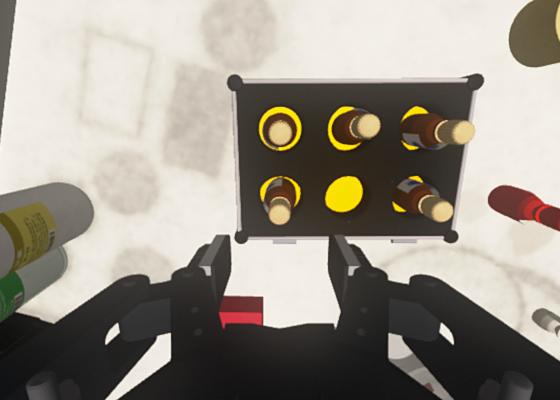

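The bottle is seated in the left pocket: its cap is at crop (279,212), with the same top height (88 mm) as its neighbours. Now to spare 2, with a 45° turn for the middle pocket's clearance.

Call:
arm_command:
  deltas:
    - {"dx":0.002,"dy":-0.01,"dz":0,"yaw":2,"jaw":0.6}
    - {"dx":0.007,"dy":-0.03,"dz":0,"yaw":5,"jaw":0.8}
    - {"dx":0.014,"dy":-0.06,"dz":0,"yaw":9,"jaw":1}
    - {"dx":0.022,"dy":-0.09,"dz":0,"yaw":13,"jaw":1}
    - {"dx":0.029,"dy":-0.12,"dz":0,"yaw":17,"jaw":1}
    - {"dx":0.036,"dy":-0.15,"dz":0,"yaw":21,"jaw":1}
    - {"dx":0.043,"dy":-0.18,"dz":0,"yaw":25,"jaw":1}
    - {"dx":0.051,"dy":-0.21,"dz":0,"yaw":29,"jaw":1}
    - {"dx":0.058,"dy":-0.24,"dz":0,"yaw":33,"jaw":1}
    - {"dx":0.065,"dy":-0.27,"dz":0,"yaw":37,"jaw":1}
    - {"dx":0.072,"dy":-0.3,"dz":0,"yaw":41,"jaw":1}
    - {"dx":0.079,"dy":-0.328,"dz":0,"yaw":44,"jaw":1}
    - {"dx":0.083,"dy":-0.343,"dz":0,"yaw":45,"jaw":1}
    - {"dx":0.084,"dy":-0.348,"dz":0,"yaw":45,"jaw":1}
    - {"dx":0.084,"dy":-0.348,"dz":0,"yaw":45,"jaw":1}
    - {"dx":0.084,"dy":-0.348,"dz":0,"yaw":45,"jaw":1}

```text
clock: 10.6
eef_pos: [573.9, -293.5, 149.8]
tool_rot: [-3.14, -0.001, 0.872]
force: [-0.5, 1.2, 0.3]
width: 85.5
gripper_force: 0.0
```

Run:
```python
from h import *
s=read_state();P=camera_params("wrist");im,d=get_image("wrist");cv2.imwrite("pics/w4.png",im[...,::-1])
print(s["clock"],s["eef_pos"],s["tool_rot"],s["qpos"].round(2))
v,u=[a.ravel() for a in np.mgrid[0:400,0:640]];w=world("wrist",d,u,v,P)
q=w[(np.hypot(*(w[:,:2]-[574,-295]).T)<25)&(w[:,2]>76)&(w[:,2]<90)&(d.ravel()>0)]
print(len(q),q.mean(0),(q.min(0)+q.max(0))/2)
```

```text
10.6 [ 573.94014649 -293.49858924  149.78803319] [-3.13969400e+00 -5.80963706e-04  8.72483584e-01] [ 0.5   0.71 -0.11  1.61  0.1   0.83 -0.35]
332 [ 577.82652491 -294.72034113   77.9685479 ] [ 577.68593881 -295.0477965    77.99926273]
```

Call:
arm_command:
  deltas:
    - {"dx":0.001,"dy":-0.0005,"dz":-0.02,"yaw":0,"jaw":1}
    - {"dx":0.001,"dy":-0.0005,"dz":-0.045,"yaw":0,"jaw":1}
    - {"dx":0.001,"dy":-0.0005,"dz":-0.07,"yaw":0,"jaw":1}
    - {"dx":0.001,"dy":-0.0005,"dz":-0.09,"yaw":0,"jaw":1}
    - {"dx":0.001,"dy":-0.0005,"dz":-0.11,"yaw":0,"jaw":1}
    - {"dx":0.001,"dy":-0.0005,"dz":-0.122,"yaw":0,"jaw":1}
    - {"dx":0.001,"dy":-0.0005,"dz":-0.129,"yaw":0,"jaw":1}
    - {"dx":0.001,"dy":-0.0005,"dz":-0.129,"yaw":0,"jaw":0.7}
    - {"dx":0.001,"dy":-0.0005,"dz":-0.129,"yaw":0,"jaw":0.5}
    - {"dx":0.001,"dy":-0.0005,"dz":-0.129,"yaw":0,"jaw":0.4}
    - {"dx":0.001,"dy":-0.0005,"dz":-0.129,"yaw":0,"jaw":0.3}
    - {"dx":0.001,"dy":-0.0005,"dz":-0.129,"yaw":0,"jaw":0.2}
    - {"dx":0.001,"dy":-0.0005,"dz":-0.129,"yaw":0,"jaw":0.1}
    - {"dx":0.001,"dy":-0.0005,"dz":-0.129,"yaw":0,"jaw":0.1}
    - {"dx":0.001,"dy":-0.0005,"dz":-0.129,"yaw":0,"jaw":0.1}
    - {"dx":0.001,"dy":-0.0005,"dz":-0.129,"yaw":0,"jaw":0.1}

```text
clock: 12.25
eef_pos: [575.8, -296.1, 22.6]
tool_rot: [3.14, -0.0, 0.871]
force: [-1.6, 0.4, 4.9]
width: 26.1
gripper_force: 58.7
```

Call:
arm_command:
  deltas:
    - {"dx":0,"dy":0,"dz":0.01,"yaw":0,"jaw":0.1}
    - {"dx":0,"dy":0,"dz":0.03,"yaw":0,"jaw":0.1}
    - {"dx":0,"dy":0,"dz":0.06,"yaw":0,"jaw":0.1}
    - {"dx":0,"dy":0,"dz":0.09,"yaw":0,"jaw":0.1}
    - {"dx":-0.001,"dy":0.005,"dz":0.12,"yaw":0,"jaw":0.1}
    - {"dx":-0.006,"dy":0.02,"dz":0.13,"yaw":0,"jaw":0.1}
    - {"dx":-0.013,"dy":0.045,"dz":0.13,"yaw":0,"jaw":0.1}
    - {"dx":-0.021,"dy":0.075,"dz":0.13,"yaw":0,"jaw":0.1}
    - {"dx":-0.03,"dy":0.105,"dz":0.13,"yaw":0,"jaw":0.1}
    - {"dx":-0.038,"dy":0.135,"dz":0.13,"yaw":0,"jaw":0.1}
    - {"dx":-0.047,"dy":0.165,"dz":0.13,"yaw":0,"jaw":0.1}
    - {"dx":-0.055,"dy":0.195,"dz":0.13,"yaw":0,"jaw":0.1}
    - {"dx":-0.064,"dy":0.225,"dz":0.13,"yaw":0,"jaw":0.1}
    - {"dx":-0.072,"dy":0.255,"dz":0.13,"yaw":0,"jaw":0.1}
    - {"dx":-0.078,"dy":0.275,"dz":0.13,"yaw":0,"jaw":0.1}
    - {"dx":-0.08,"dy":0.283,"dz":0.13,"yaw":0,"jaw":0.1}
    - {"dx":-0.08,"dy":0.283,"dz":0.13,"yaw":0,"jaw":0.1}
    - {"dx":-0.08,"dy":0.283,"dz":0.13,"yaw":0,"jaw":0.1}

```text
clock: 14.05
eef_pos: [495.4, -13.8, 151.3]
tool_rot: [3.141, 0.0, 0.871]
force: [-0.6, -0.8, -0.6]
width: 26.1
gripper_force: 59.1
```

Run:
```python
from h import *
s=read_state();P=camera_params("wrist");im,d=get_image("wrist");cv2.imwrite("pics/w5.png",im[...,::-1])
print(s["clock"],s["eef_pos"],s["tool_rot"])
v,u=[a.ravel() for a in np.mgrid[0:400,0:640]];w=world("wrist",d,u,v,P);r=im.reshape(-1,3).astype(int)
m=(r[:,0]>150)&(r[:,1]>120)&(r[:,2]<70)&(w[:,2]<25)&(d.ravel()>0)
k,l,st,ce=cv2.connectedComponentsWithStats(m.reshape(400,640).astype(np.uint8))
for i in range(1,k):
    if st[i,4]>150:q=w[l.ravel()==i];print(st[i],((q.min(0)+q.max(0))/2).round(1),q.mean(0).round(1))
```

```text
14.05 [495.37589222 -13.78563649 151.29662877] [3.14095091e+00 4.52390768e-04 8.70601271e-01]
[296  70  45  46 453] [555.3  56.1  15.5] [553.8  51.   10.8]
[257 121  35  43 322] [491.1  52.5  16.2] [495.7  47.9  11.5]
[346 121  35  43 376] [561.3  -6.   16.8] [556.3  -0.8  10.8]
[ 298  171   41   37 1175] [496.6 -12.6  13.2] [496.4 -12.4  10.6]
```

View pics/w5.png

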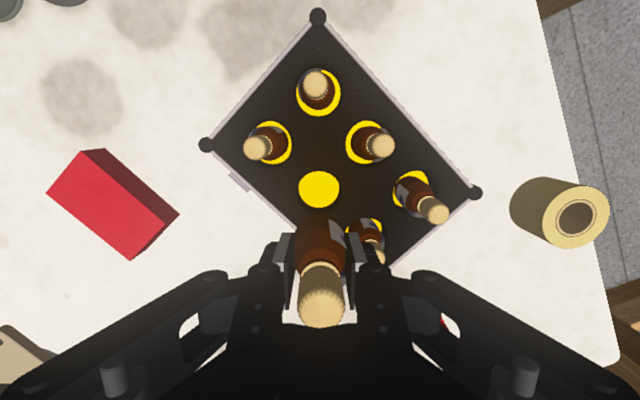

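The second bottle is held straight above the middle pocket, which shows at (319,189), and the fingers point between its neighbours. Lowering it now.

Call:
arm_command:
  deltas:
    - {"dx":0.0005,"dy":0,"dz":-0.015,"yaw":0,"jaw":0.1}
    - {"dx":0.0005,"dy":0,"dz":-0.035,"yaw":0,"jaw":0.1}
    - {"dx":0.0005,"dy":0,"dz":-0.055,"yaw":0,"jaw":0.1}
    - {"dx":0.0005,"dy":0,"dz":-0.07,"yaw":0,"jaw":0.1}
    - {"dx":0.0005,"dy":0,"dz":-0.082,"yaw":0,"jaw":0.1}
    - {"dx":0.0005,"dy":0,"dz":-0.092,"yaw":0,"jaw":0.1}
    - {"dx":0.0005,"dy":0,"dz":-0.1,"yaw":0,"jaw":0.1}
    - {"dx":0.0005,"dy":0,"dz":-0.106,"yaw":0,"jaw":0.1}
    - {"dx":0.0005,"dy":0,"dz":-0.111,"yaw":0,"jaw":0.1}
    - {"dx":0.0005,"dy":0,"dz":-0.115,"yaw":0,"jaw":0.1}
    - {"dx":0.0005,"dy":0,"dz":-0.117,"yaw":0,"jaw":0.1}
    - {"dx":0.0005,"dy":0,"dz":-0.117,"yaw":0,"jaw":0.1}
    - {"dx":0.0005,"dy":0,"dz":-0.117,"yaw":0,"jaw":0.1}

```text
clock: 15.4
eef_pos: [495.9, -12.7, 34.7]
tool_rot: [3.141, -0.0, 0.872]
force: [0.1, 0.4, 2.6]
width: 25.8
gripper_force: 61.1
```

Call:
arm_command:
  deltas:
    - {"dx":0,"dy":0,"dz":0,"yaw":0,"jaw":0.3}
    - {"dx":0,"dy":0,"dz":0,"yaw":0,"jaw":0.4}
    - {"dx":0,"dy":0,"dz":0,"yaw":0,"jaw":0.5}
    - {"dx":0,"dy":0,"dz":0,"yaw":0,"jaw":0.55}
    - {"dx":0,"dy":0,"dz":0,"yaw":0,"jaw":0.55}
    - {"dx":0,"dy":0,"dz":0,"yaw":0,"jaw":0.55}
    - {"dx":0,"dy":0,"dz":0.01,"yaw":0,"jaw":0.55}
    - {"dx":0,"dy":0,"dz":0.03,"yaw":0,"jaw":0.55}
    - {"dx":0,"dy":0,"dz":0.055,"yaw":0,"jaw":0.55}
    - {"dx":0,"dy":0,"dz":0.085,"yaw":0,"jaw":0.55}
    - {"dx":0,"dy":0,"dz":0.12,"yaw":0,"jaw":0.55}
    - {"dx":0,"dy":0,"dz":0.14,"yaw":0,"jaw":0.55}
    - {"dx":0,"dy":0,"dz":0.14,"yaw":0,"jaw":0.55}

```text
clock: 16.7
eef_pos: [497.8, -12.8, 177.8]
tool_rot: [3.136, -0.004, 0.871]
force: [0.1, -1.2, -0.3]
width: 46.8
gripper_force: 0.0
```

Run:
```python
from h import *
P=camera_params("wrist");im,d=get_image("wrist");cv2.imwrite("pics/w6.png",im[...,::-1])
v,u=[a.ravel() for a in np.mgrid[0:400,0:640]];w=world("wrist",d,u,v,P)
for c in[(490,52),(496,-13),(558,-7),(550,55),(502,-73),(561,-74)]:
    q=w[(np.hypot(*(w[:,:2]-c).T)<22)&(w[:,2]>70)&(w[:,2]<98)&(d.ravel()>0)]
    if len(q):t=q[q[:,2]>np.percentile(q[:,2],90)-4];print(c,len(q),t.mean(0).round(1))
```

```text
(490, 52) 426 [492.6  53.2  87.9]
(496, -13) 368 [498.4 -11.7  87.8]
(558, -7) 417 [563.5  -4.3  87.9]
(550, 55) 415 [553.   57.7  88. ]
(502, -73) 154 [501.5 -67.3  87.2]
(561, -74) 459 [564.7 -72.1  87.6]
```

View pics/w6.png

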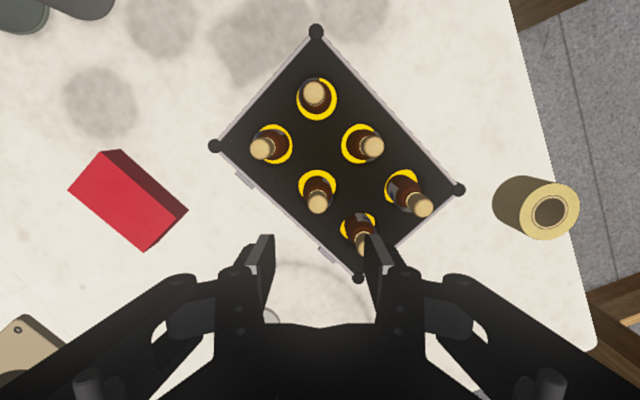

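All six bottles stand at the same height, with both spares seated: caps at (318,203) and (264,150). The gripper is clear, so I'm handing in.

```bash
python3 -c "
from cell import *
print(finish_job())"
```

```text
the job is handed in; nothing more can be done
None
```

I stood both spare amber bottles upright in the two empty pockets and handed the job in at about 17 s. The last wrist image shows all six bottles at the same height, but the hand-in returned no verdict.

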